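Dispense four button blanks into the caddy

TASK

Stand the handled caddy on the table with its open pocket squarely under the dispenser's spout and let go of it, then work the sprung lever through four full strokes, letting it come right back up each time, so that exactly four brass blanks drop into the pocket and the other two stay in the magazine. Then carry the caddy with its four blanks to the round cork mat and leave it standing flat in the middle of the mat, without shifting the other things on the bench.

Things in the scene. Friction and masses are not known exactly. Their poses are not given: they have to be found in the camera images.
- paddle_top (a point): Black thumb paddle, 38 mm across, 8 mm thick, at the end of the dispenser's sprung lever; centre of its top face, 143 mm above the table at rest, moving with the lever. Press it down from above: 43 mm down to its stop, swinging at most 5 mm sideways. It resists with about 3 N at first, rising to 8 to 11 N just before the stop, and springs back when let go.
- lever (a joint): Angle of the sprung lever: 0 rad at rest (up), 0.6 rad at its stop (fully pressed). One full stroke to the stop slides one blank out from under the magazine, where it drops at the spout near the end of the stroke (the slide then reaches 62 mm in front of the magazine axis, 50 to 57 mm above the table); the next blank falls into the slide once the lever is back at rest.
- dispenser: Fixed dispenser: grey base and pillar (from x = +30 mm to the lever side, base 100 mm wide), steel deck overhanging to the front, its underside 44 mm and top 50 mm above the table, square steel magazine (35 mm, top 112 mm up). Origin on the table below the magazine's axis; -x points out of the spout, +x to the lever (pivot at 85 mm, paddle at 154 mm), z up.
- drop_point (a point): Point on the table straight below where the blanks fall: 40 mm in front (-x) of the dispenser's origin; dispenser axes. Blanks fall within about 12 mm of it.
- magazine (a point): Point on the deck at the foot of the magazine, on its axis, 50 mm above the table; dispenser axes. A loose aluminium weight, 24 mm across and 36 mm tall, rides on the stack of blanks; at first it stands up to 128 mm above the table. Leave it there.
- caddy_handle (a point): Centre of the caddy's grip: a dark wooden bar 52 mm long (caddy x), 14 mm thick (y), 20 mm tall, its centre 70 mm above the caddy's underside, 36 mm from the caddy's middle to -x. Pinch its 14 mm from above. Caddy axes. The caddy weighs about 0.22 kg.
- caddy_pocket (a point): Centre of the floor of the caddy's open pocket, 31.5 mm to +x of the caddy's middle (67.5 mm from the handle's centre) and 4 mm above its underside. Pocket 59 mm (x) by 56 mm (y) inside, walls 4 mm thick, 30 mm tall. Caddy axes. The other half, below the handle, stays empty.
- caddy_mid (a point): Middle of the underside of the caddy, a loose aluminium tray 130 mm (x) by 64 mm (y), walls 30 mm tall, parted across the middle: open pocket at +x, handle over the -x half. z up.
- mat: Round cork mat, 160 mm across, 4 mm thick, fixed to the table. Origin at the centre of its underside.
- blank1_center (a point): Centre of brass button blank 1: a loose disc 24 mm across, 7 mm thick, 27 g; six are stacked in the magazine, number 1 from the bottom, and come out in that order.
- blank2_center (a point): Centre of brass button blank 2: a loose disc 24 mm across, 7 mm thick, 27 g; six are stacked in the magazine, number 2 from the bottom, and come out in that order.
- blank3_center (a point): Centre of brass button blank 3: a loose disc 24 mm across, 7 mm thick, 27 g; six are stacked in the magazine, number 3 from the bottom, and come out in that order.
- blank4_center (a point): Centre of brass button blank 4: a loose disc 24 mm across, 7 mm thick, 27 g; six are stacked in the magazine, number 4 from the bottom, and come out in that order.
- blank5_center (a point): Centre of brass button blank 5: a loose disc 24 mm across, 7 mm thick, 27 g; six are stacked in the magazine, number 5 from the bottom, and come out in that order.
- blank6_center (a point): Centre of brass button blank 6: a loose disc 24 mm across, 7 mm thick, 27 g; six are stacked in the magazine, number 6 from the bottom, and come out in that order.
- glue_jar: Bystander, to be left alone: squat white jar, 60 mm across, 90 mm tall, orange lid. Origin at its underside.
- thread_spool: Bystander, to be left alone: dark wooden thread spool, 38 mm across, 45 mm tall. Origin at its underside.
- dye_bottle: Bystander, to be left alone: small amber bottle with black cap, 32 mm across, 75 mm tall. Origin at its underside.
- mallet: Bystander, to be left alone: hammer, 240 mm long, lying down. Origin at its underside.
- awl: Bystander, to be left alone: awl with a dark handle, 150 mm long, lying down. Origin at its underside.
- tin: Bystander, to be left alone: open empty steel tin, 68 mm across, 35 mm tall. Origin at its underside.
- edge_slicker: Bystander, to be left alone: turned wooden edge slicker, 34 mm across, 64 mm tall. Origin at its underside.

How it is judged:
By the outcome, as a careful person would: the job done as asked, in the order asked, and still so for the second after the job is handed in, with the robot touching nothing.
It also fails if it takes over 72 s, if anything falls off the work surface, if the arm or the gripper's body presses on something with over 40 N, if the wrist force passes 120 N, or if a joint passes its speed limit or range.

ROBOT

A 6-joint arm with a two-finger parallel gripper is mounted at the origin on the work surface. World frame = base frame: x ahead of the robot, y to its left, z up, the work surface at z = 0. Lengths are in m, angles in degrees, forces in N, time in s.
With the tool pointing down it reaches from about 0.275 to 0.75 m from the base axis. Payload 10.2 kg.
Tool frame: the origin (TCP) lies at the very end of the fingers, on their centre line; the grasp point (between the pads) lies ctrl.grip_depth behind it (ctrl.grip_depth is the distance from the TCP to the grasp point, in m); z points along the fingers, y is the line along which they close (so a half turn about z gives the same grasp; the last joint's range is limited). The gripper opens to 88 mm and grips with 3 to 60 N. Pads are 18 mm wide; open, the fingers measure 123 mm over their backs; the gripper's body (75 mm by 187 mm) begins 45 mm behind the grasp point.
Start: joints at [-84.362, 17.928, 85.812, -0, 76.261, -12.8], TCP at [0.166, -0.498, 0.239] pointing down, gripper open.
Joint ranges: [-168.41, 168.41], [-55.51, 124.54], [10.69, 146.95], [-70.63, 250.63], [1, 178], [-165.06, 165.06]. Speed limits (degrees/s): [136.94, 136.94, 172.46, 180, 180, 180].

INTERFACE

Orientations are given as a 3x3 rotation matrix whose columns are the frame's x, y, z axes.
In Python, from bench import ctrl gives the robot as it stands.
- The arm moves only by the tool move_arm, never from a script. Its argument "motion" is a list that holds one entry, the list of rows, each a list of 7 numbers: the shift along the tool's x, y, z in mm, then the turn, a rotation vector about the tool's x, y, z in degrees, then the finger opening in mm, from 0 to 88.1. A call has 1 to 12 rows; each row is the pose to reach, as a shift and turn from the pose commanded when the call began, along the tool's axes at that moment; what a row does not reach only later rows make up. A row lasts 1/10 s, in which the tool goes at most 50 mm and 8.59 degrees, less where a joint would pass 70% of its speed; a pose out of reach is approached as far as the arm can. A call with a gripper value outside its range is refused whole. The fingers move at their own pace and stop on an object; "force" is the grip in N (left out, the last holds). Time passes only in rows, so rows that repeat a pose let the fingers close. It gives the time, the measured TCP pose, the force, the opening and the grip force at its end, in the units of the state.
- ctrl.read_state(): the state, without advancing time (a new reading comes with each control period).
- ctrl.camera(name): name is "scene" or "top"; returns a dict with "img" (420x560x3 uint8, red, green, blue), "z_map" (420x560 float32, m along the optical axis (not along the pixel's ray), 0 where there is no reading), "fovy" (degrees; the focal length in pixels is half the picture's height over the tangent of half this angle, whatever the lens; pixels are square), "cx", "cy" (the principal point, pixels), "D" ([k1, k2, p1, p2, k3] as OpenCV has them; the pictures are not rectified), "R" (3x3) and "t" (3): a world point X has camera coordinates R X + t. Camera axes: x right, y down, z forward; pixel columns grow to the right and rows downward; lengths in m; the calibration is good to about 2 mm. A picture is of the moment at which its call begins.
- ctrl.sign_off(): hands the job in; it is judged then, once.
The state is a dict: "time": time; "joint_pos": joint angles; "qvel": joint speeds; "tau": joint torques, N m; "position": TCP position; "tcp_rot": TCP orientation; "ft_force": force on the tool from outside, world axes, zero at the start; "ft_torque": the same for the moment, N m; "gripper_width": opening from 0.0 (shut) to 1.0 (fully open); "gripper_force": force on a finger pad.
Only numpy, scipy, OpenCV 4.12 (cv2) and the standard library are available. Lean on these libraries where they do the work, as an engineer would, in place of code of your own. Each camera call takes 0.05 s, during which the arm holds its last target. There are 200 camera calls.

## Working session

There is one attempt and no reset: what is moved stays moved. The work goes in short steps, Python scripts to look and compute and a tool call to move; the robot and the scene stay as the last step left them, time stands still between calls to the robot, and variables do not carry over. Pictures are saved under pics/ and viewed, at most 13 in all, crops included, and the job is handed in when it is done.

Besides the shell and the picture viewer there is one more tool, called after "Emit:" by a JSON object that holds its "fn" and its "kwargs", one argument or row to a line. move_arm: Moves the arm, as the interface text tells. Its arguments: {"type":"object","properties":{"motion":{"type":"array"},"force":{"type":"number"}},"required":["motion"]}

```bash
mkdir -p pics; ls; python3 - <<'E'
from bench import ctrl
import cv2,numpy as np,pickle
for n in("scene","top"):
    c=ctrl.camera(n);pickle.dump(c,open(n+'.pkl','wb'))
    cv2.imwrite(f'pics/{n}0.png',c['img'][:,:,::-1])
    print(n,c['fovy'],c['cx'],c['cy'],c['D'],np.round(c['R'],3).tolist(),c['t'])
s=ctrl.read_state();print(s,ctrl.grip_depth)
E
```

```text
pics
scene 51.07926335940286 275.0364702149515 211.76510401334866 [-0.05832659  0.          0.          0.          0.        ] [[0.316, 0.949, 0.001], [0.798, -0.266, -0.541], [-0.513, 0.172, -0.841]] [-0.21373245 -0.36996293  1.53321927]
top 56.03556655535123 275.598684336445 213.37514937183897 [0.03610673 0.         0.         0.         0.        ] [[-0.0, -1.0, -0.028], [-0.999, 0.001, -0.042], [0.042, 0.027, -0.999]] [0.0513203  0.55299656 0.97015581]
{'time': 0.1, 'joint_pos': array([-8.43641774e+01,  1.79556030e+01,  8.58491221e+01,  5.05104603e-04,
        7.62585639e+01, -1.27996408e+01]), 'qvel': array([-0.04138892, -0.1099469 , -0.14458916, -0.00152199,  0.07630802,
        0.06985677]), 'tau': array([ 2.62307818e-03, -4.02807391e+01, -2.52642918e+01,  6.95993565e-02,
        3.42318008e-02, -6.22845732e-05]), 'position': array([ 0.16599566, -0.49784727,  0.23822747]), 'tcp_rot': array([[ 9.48681134e-01,  3.16234241e-01, -9.99555050e-05],
       [ 3.16234156e-01, -9.48680530e-01,  1.10010303e-03],
       [ 2.53064407e-04, -1.07525634e-03, -9.99999390e-01]]), 'ft_force': array([ 0.68448381, -0.63845868,  0.76539363]), 'ft_torque': array([-0.020321  , -0.00753291, -0.06400879]), 'gripper_force': 0.0, 'gripper_width': 1.0003194803141349} 0.0187
```

View pics/scene0.png

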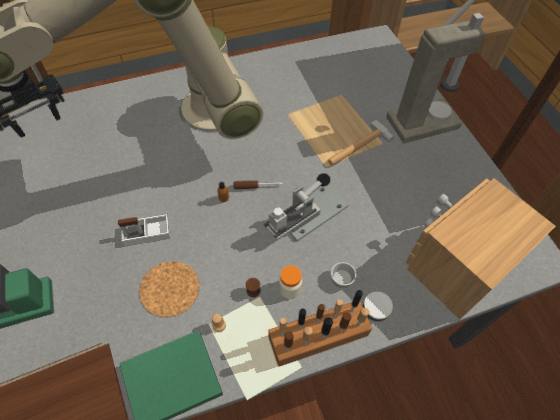

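View pics/top0.png

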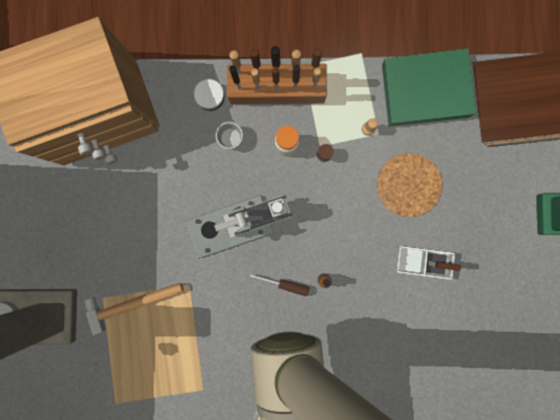

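The top view shows the dispenser magazine near (278,207), the paddle at (209,230), and the spout pointing right. The caddy is at (430,263) with its pocket to the left and handle at (447,266). The mat is at (409,184).

```bash
cat > h.py <<'E'
import cv2,numpy as np,pickle
def K(c):
    f=210/np.tan(np.radians(c['fovy']/2));return np.array([[f,0,c['cx']],[0,f,c['cy']],[0,0,1]])
def ray(c,p,z):
    "pixels -> world points on plane z"
    u=cv2.undistortPoints(np.float64(p).reshape(-1,1,2),K(c),np.array(c['D'])).reshape(-1,2)
    d=np.c_[u,np.ones(len(u))]@c['R'];o=-c['R'].T@c['t']
    return o+d*((z-o[2])/d[:,2])[:,None]
def proj(c,X):
    return cv2.projectPoints(np.float64(X).reshape(-1,1,3),cv2.Rodrigues(np.array(c['R']))[0],np.array(c['t']),K(c),np.array(c['D']))[0].reshape(-1,2)
def cloud(c):
    "world point per pixel"
    h,w=c['z_map'].shape;g=np.stack(np.meshgrid(np.arange(w),np.arange(h)),-1).reshape(-1,1,2).astype(float)
    u=cv2.undistortPoints(g,K(c),np.array(c['D'])).reshape(-1,2)
    P=np.c_[u,np.ones(len(u))]*c['z_map'].reshape(-1,1)
    return ((P-c['t'])@c['R']).reshape(h,w,3)
def blobs(m,box,amin=15):
    x0,y0,x1,y1=box;k=np.zeros(m.shape,np.uint8);k[y0:y1,x0:x1]=m[y0:y1,x0:x1]
    n,l,s,ce=cv2.connectedComponentsWithStats(k)
    return sorted([(s[i,4],ce[i],l==i) for i in range(1,n) if s[i,4]>=amin],key=lambda a:-a[0])
E
python3 - <<'E'
from h import *
c=pickle.load(open('top.pkl','rb'));s=pickle.load(open('scene.pkl','rb'))
im=c['img'];hsv=cv2.cvtColor(im,cv2.COLOR_RGB2HSV);P=cloud(c)
def show(n,m,box,z):
    for a,ce,l in blobs(m,box)[:2]:
        r=cv2.minAreaRect(np.argwhere(l)[:,::-1].astype(np.float32))
        print(n,a,ce.round(1),'ray',ray(c,ce,z)[0].round(4),'cloud med',np.median(P[l],0).round(4),'rectctr',ray(c,r[0],z)[0].round(4),[round(x,1) for x in r[1]],r[2], 'zspan',np.percentile(P[l][:,2],[5,95]).round(3))
V=hsv[...,2]
show('paddle',(V<45),(195,215,225,245),.143)
show('paddleZ',(P[...,2]>.12)&(P[...,2]<.16),(195,215,228,245),.143)
show('weight',(P[...,2]>.118)&(P[...,2]<.14),(265,195,292,220),.128)
show('magtop',(P[...,2]>.104)&(P[...,2]<.14),(262,190,295,222),.112)
show('mat',(hsv[...,1]>90)&(hsv[...,0]<25)&(V>90),(370,145,450,225),.004)
show('handle',(P[...,2]>.06),(390,235,480,290),.08)
show('handleC',(hsv[...,1]>90)&(V<150),(390,235,480,290),.08)
show('tray',(P[...,2]>.015),(390,235,480,290),.03)
show('deck',(P[...,2]>.04)&(P[...,2]<.056),(235,190,300,235),.05)
for n,box in dict(jar=(272,118,302,156),spool=(314,140,336,164),dye=(314,270,336,292),slick=(358,114,382,138),tin=(212,118,246,152),awl=(245,270,312,298)).items(): show(n,P[...,2]>.012,box,.03)
big=[cv2.resize(im[b:b+90,a:a+130,::-1],None,fx=5,fy=5,interpolation=cv2.INTER_CUBIC) for a,b in((180,180),(370,220))]
cv2.imwrite('pics/c1.png',cv2.resize(np.vstack(big),(520,600*1)) if 0 else big[0]);cv2.imwrite('pics/c2.png',big[1])
E
```

```text
paddleZ 308 [212.2 228.7] ray [0.5145 0.1844 0.143 ] cloud med [0.5161 0.187  0.142 ] rectctr [0.5124 0.1802 0.143 ] [16.2, 26.5] 87.1375961303711 zspan [0.133 0.148]
weight 93 [276.8 207.1] ray [0.5621 0.0451 0.128 ] cloud med [0.5622 0.0447 0.1279] rectctr [0.5622 0.0447 0.128 ] [9.9, 9.9] 45.0 zspan [0.125 0.13 ]
magtop 194 [276.9 207.2] ray [0.5627 0.0454 0.112 ] cloud med [0.5622 0.0448 0.1147] rectctr [0.5624 0.0452 0.112 ] [15.2, 14.9] 71.56504821777344 zspan [0.11 0.13]
mat 3223 [409.4 184.6] ray [ 0.6246 -0.2811  0.004 ] cloud med [ 0.6239 -0.2809  0.0042] rectctr [ 0.6248 -0.2803  0.004 ] [63.0, 64.0] 90.0 zspan [0.001 0.007]
handle 164 [447.7 265.7] ray [ 0.4314 -0.3402  0.08  ] cloud med [ 0.4309 -0.3403  0.0795] rectctr [ 0.4313 -0.3403  0.08  ] [26.3, 6.2] 7.125016689300537 zspan [0.071 0.082]
handleC 126 [447.6 265.9] ray [ 0.4309 -0.3398  0.08  ] cloud med [ 0.4307 -0.3385  0.0798] rectctr [ 0.4304 -0.3404  0.08  ] [24.3, 5.5] 8.53076457977295 zspan [0.075 0.083]
tray 636 [430.4 263.3] ray [ 0.4323 -0.3199  0.03  ] cloud med [ 0.4329 -0.3185  0.0303] rectctr [ 0.4329 
[... 672 characters left out ...]
5.2, 15.7] 63.43495178222656 zspan [0.025 0.048]
dye 157 [324.3 280.6] ray [ 0.3897 -0.0673  0.03  ] cloud med [ 0.3937 -0.0644  0.0512] rectctr [ 0.3899 -0.0676  0.03  ] [13.0, 13.0] 90.0 zspan [0.026 0.076]
slick 201 [370.  125.9] ray [ 0.7657 -0.1802  0.03  ] cloud med [ 0.7601 -0.1757  0.0567] rectctr [ 0.766  -0.1807  0.03  ] [12.3, 19.1] 40.601295471191406 zspan [0.013 0.065]
tin 273 [227.8 133.2] ray [0.7506 0.1686 0.03  ] cloud med [0.7563 0.1723 0.0316] rectctr [0.746  0.1655 0.03  ] [26.0, 26.0] 90.0 zspan [0.014 0.037]
awl 383 [288.  285.7] ray [0.3771 0.0205 0.03  ] cloud med [0.3755 0.0155 0.0222] rectctr [0.3802 0.0429 0.03  ] [60.5, 11.4] 11.768289566040039 zspan [0.014 0.027]
```

View pics/c1.png

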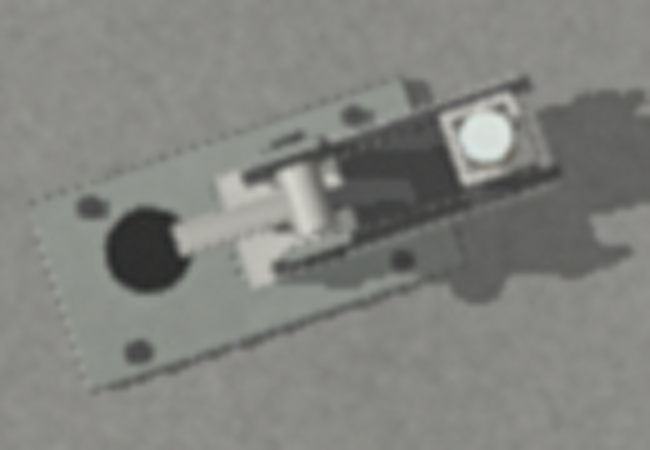

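View pics/c2.png

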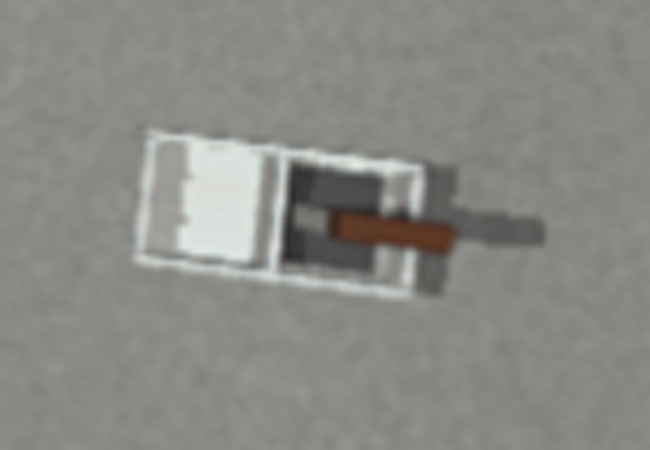

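The crops show the paddle centre at about (209,229.6) and the deck rails at about 18.6° in the image. The tray rim corners are at crop pixels (150,132), (137,263), (424,163), (410,297).

```bash
python3 - <<'E'
from h import *
from scipy.spatial.transform import Rotation as Ro
c=pickle.load(open('top.pkl','rb'))
px=lambda p,o:(np.array(p)+.5)/5-.5+np.array(o)
pad=ray(c,px((147,250),(180,180)),.143)[0];mag=np.array([.5623,.0449])
print('paddle',pad,'dist',np.hypot(*(pad[:2]-mag)),'ang',np.degrees(np.arctan2(*(pad[:2]-mag)[::-1])))
for z,a in((.05,[(245,178),(527,82)]),(.05,[(275,267),(560,172)]),(.008,[(30,203),(403,80)]),(.008,[(92,391),(460,270)])):
    r=ray(c,px(a,(180,180)),z);d=r[0]-r[1];print('edge',np.degrees(np.arctan2(d[1],d[0])),np.linalg.norm(d),r[:,:2].round(4).tolist())
t=ray(c,px([(150,132),(137,263),(410,297),(424,163)],(370,220)),.03);print(t.round(4),t.mean(0))
d=(t[0]+t[1]-t[2]-t[3])/2;print(np.linalg.norm(d),np.degrees(np.arctan2(d[1],d[0])),np.linalg.norm(t[0]-t[1]))
h=np.array([.4312,-.3402]);print('handle->mid',np.linalg.norm(t.mean(0)[:2]-h))
E
```

```text
paddle [0.51265378 0.19138221 0.143     ] dist 0.154666693432754 ang 108.72271061126871
edge 108.72818530837851 0.1429160130775929 [[0.5472, 0.1628], [0.5931, 0.0274]]
edge 108.39050471391037 0.14379764725065206 [[0.5045, 0.1481], [0.5499, 0.0117]]
edge 108.18375385722055 0.19712745068485096 [[0.5363, 0.277], [0.5978, 0.0897]]
edge 108.15910536138267 0.1935002673745883 [[0.4424, 0.2449], [0.5027, 0.0611]]
[[ 0.4734 -0.2479  0.03  ]
 [ 0.4107 -0.2408  0.03  ]
 [ 0.3955 -0.3684  0.03  ]
 [ 0.4591 -0.3763  0.03  ]] [ 0.43466708 -0.30837328  0.03      ]
0.12882592449347235 83.4234466809732 0.06306672017189566
handle->mid 0.0320150077671196
```

```bash
cat > go.py <<'E'
import sys,numpy as np
from bench import ctrl
"args: x y z(mm) heading of tool x -> shift mm, turn about tool z"
x,y,z,h=map(float,sys.argv[1:5]);s=ctrl.read_state();R=s['tcp_rot'];p=s['position']*1000
hd=np.degrees(np.arctan2(R[1,0],R[0,0]))
Rn=np.c_[[np.cos(np.radians(hd)),np.sin(np.radians(hd)),0],[np.sin(np.radians(hd)),-np.cos(np.radians(hd)),0],[0,0,-1]]
print('t',s['time'],'p',p.round(1),'hd',round(hd,2),'shift',((np.array([x,y,z])-p)@Rn).round(1),'turn',round(-(h-hd),2),'tilt',R[2].round(4),'F',s['ft_force'].round(1),'w',s['gripper_width']*88.1)
E
python3 go.py 430.8 -342 150 83
```

```text
t 0.1 p [ 166.  -497.8  238.2] hd 18.44 shift [300.5 -64.1  88.2] turn -64.56 tilt [ 3.0e-04 -1.1e-03 -1.0e+00] F [ 0.7 -0.6  0.8] w 88.12814621567527
```

Emit:
{"fn": "move_arm", "kwargs": {
  "motion": [
    [[300.5,-64,88,0,0,-64.5,50],[300.5,-64,88,0,0,-64.5,50],[300.5,-64,88,0,0,-64.5,50],[300.5,-64,88,0,0,-64.5,50],[300.5,-64,88,0,0,-64.5,50],[300.5,-64,88,0,0,-64.5,50],[300.5,-64,88,0,0,-64.5,50],[300.5,-64,88,0,0,-64.5,50],[300.5,-64,88,0,0,-64.5,50],[300.5,-64,88,0,0,-64.5,50],[300.5,-64,88,0,0,-64.5,50],[300.5,-64,88,0,0,-64.5,50]]
  ]
}}

```text
time: 1.3
position: [0.4306, -0.3426, 0.1509]
tcp_rot: [[0.125, 0.992, 0.0], [0.992, -0.125, -0.0], [-0.0, 0.0, -1.0]]
ft_force: [-0.2, 1.1, -0.1]
gripper_width: 0.572
gripper_force: 0.0
```

```bash
python3 go.py 430.8 -342 51.3 83
```

```text
t 1.3 p [ 430.6 -342.6  150.9] hd 82.83 shift [ 0.7  0.2 99.6] turn -0.17 tilt [-1.e-04  1.e-04 -1.e+00] F [-0.2  1.1 -0.1] w 50.41353030203928
```

Descend, close, and lift slightly.

Emit:
{"fn": "move_arm", "kwargs": {
  "motion": [
    [[0.5,0,40,0,0,0,50],[0.5,0,75,0,0,0,50],[0.5,0,99,0,0,0,50],[0.5,0,99,0,0,0,50],[0.5,0,99,0,0,0,8],[0.5,0,99,0,0,0,8],[0.5,0,99,0,0,0,8],[0.5,0,99,0,0,0,8],[0.5,0,99,0,0,0,8],[0.5,0,99,0,0,0,8]]
  ],
  "force": 25
}}

```text
time: 2.3
position: [0.4309, -0.342, 0.0521]
tcp_rot: [[0.123, 0.992, 0.0], [0.992, -0.123, -0.0], [-0.0, 0.0, -1.0]]
ft_force: [-3.1, 0.1, 4.2]
gripper_width: 0.155
gripper_force: 24.9
```

Emit:
{"fn": "move_arm", "kwargs": {
  "motion": [
    [[0,0,-10,0,0,0,8],[0,0,-30,0,0,0,8],[0,0,-55,0,0,0,8],[0,0,-70,0,0,0,8],[0,0,-70,0,0,0,8],[0,0,-70,0,0,0,8]]
  ]
}}

```text
time: 2.9
position: [0.4308, -0.3416, 0.1214]
tcp_rot: [[0.123, 0.992, -0.0], [0.992, -0.123, 0.0], [0.0, -0.0, -1.0]]
ft_force: [1.0, 0.1, -2.8]
gripper_width: 0.162
gripper_force: 24.9
```

```bash
python3 go.py 596.4 -57 120 108.5; python3 - <<'E'
from h import *
from bench import ctrl
c=ctrl.camera('top');cv2.imwrite('pics/c3.png',cv2.resize(c['img'][200:320,360:520,::-1],None,fx=5,fy=5,interpolation=cv2.INTER_CUBIC))
P=cloud(c);s=ctrl.read_state();print(s['position'])
m=(P[...,2]>.08)&(P[...,2]<.125)
for a,ce,l in blobs(m,(370,210,500,310))[:3]: print(a,ce,np.percentile(P[l],[2,50,98],axis=0).round(4).tolist())
E
```

```text
t 2.9 p [ 430.8 -341.6  121.4] hd 82.94 shift [302.8 129.4   1.4] turn -25.56 tilt [ 3.e-04 -3.e-04 -1.e+00] F [ 1.   0.1 -2.8] w 14.255343553309636
[ 0.43062611 -0.34140751  0.1208854 ]
478 [426.92677824 263.58368201] [[0.4033, -0.3429, 0.0807], [0.4361, -0.3031, 0.0982], [0.4718, -0.2414, 0.112]]
```

View pics/c3.png

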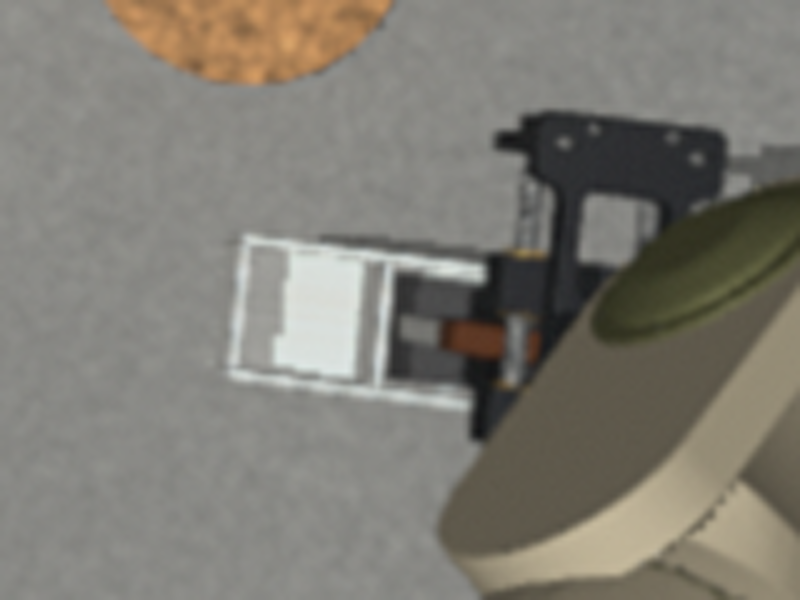

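The caddy is held level. Its pocket-end rim corners are at crop (248,235) and (233,376), and the divider runs from (392,262) to (378,388).

```bash
python3 - <<'E'
from h import *
from bench import ctrl
c=pickle.load(open('top.pkl','rb'))
t=ray(c,(np.array([(248,237),(234,375),(390,258),(377,386)])+.5)/5-.5+[360,200],.099)[:,:2]
e=(t[0]+t[1])/2;d=(t[2]+t[3])/2;tc=np.array([.4307,-.3415]);u=np.array([np.cos(np.radians(82.94)),np.sin(np.radians(82.94))])
print(t.round(4),'width',np.linalg.norm(t[0]-t[1]),'end-tcp along/perp',(e-tc)@u,np.cross(u,e-tc),'div',(d-tc)@u,np.cross(u,d-tc))
v=e-d;print(np.degrees(np.arctan2(v[1],v[0])))
w=t[0]-t[1];print(np.degrees(np.arctan2(w[1],w[0]))+90)
E
```

```text
[[ 0.474  -0.2495]
 [ 0.4128 -0.2424]
 [ 0.4649 -0.3113]
 [ 0.4084 -0.3045]] width 0.061602792295726794 end-tcp along/perp 0.09639389494624848 -0.0008603827906993947 div 0.03403962542591956 -0.0017907701737974987
83.79484627218704
83.3356528127175<stdin>:6: DeprecationWarning: Arrays of 2-dimensional vectors are deprecated. Use arrays of 3-dimensional vectors instead. (deprecated in NumPy 2.0)
```

```bash
python3 go.py 622.4 -134.8 121 108.5
```

```text
t 2.95 p [ 430.6 -341.4  120.9] hd 82.94 shift [ 2.286e+02  1.649e+02 -1.000e-01] turn -25.56 tilt [ 0.0011 -0.001  -1.    ] F [-1.2  0.4 -2.6] w 13.429823731505522
```

Emit:
{"fn": "move_arm", "kwargs": {
  "motion": [
    [[8,6,0,0,0,-1,8],[26,19,0,0,0,-3,8],[50,36,0,0,0,-5.6,8],[76,55,0,0,0,-8.5,8],[104,75,0,0,0,-11.6,8],[132,95,0,0,0,-14.7,8],[160,115,0,0,0,-17.8,8],[186,134,0,0,0,-20.7,8],[206,148.5,0,0,0,-23,8],[220,158.5,0,0,0,-24.6,8],[228.5,165,0,0,0,-25.5,8],[228.5,165,0,0,0,-25.5,8]]
  ]
}}

```text
time: 4.15
position: [0.6231, -0.1341, 0.1209]
tcp_rot: [[-0.318, 0.948, -0.001], [0.948, 0.318, 0.001], [0.001, -0.001, -1.0]]
ft_force: [0.3, -0.4, -2.0]
gripper_width: 0.157
gripper_force: 24.9
```

Emit:
{"fn": "move_arm", "kwargs": {
  "motion": [
    [[0,0,6,0,0,0,8],[0,0,20,0,0,0,8],[0,0,38,0,0,0,8],[0,0,54,0,0,0,8],[0,0,63,0,0,0,8],[0,0,63,0,0,0,8],[0,0,63,0,0,0,8]]
  ]
}}

```text
time: 4.85
position: [0.6228, -0.1357, 0.059]
tcp_rot: [[-0.316, 0.949, 0.0], [0.949, 0.316, -0.0], [-0.0, 0.0, -1.0]]
ft_force: [0.7, -0.2, -1.7]
gripper_width: 0.153
gripper_force: 24.9
```

```bash
python3 go.py 595.5 -54.2 57 108.5; python3 - <<'E'
from h import *
from bench import ctrl
c=ctrl.camera('top');cv2.imwrite('pics/c4.png',cv2.resize(c['img'][140:260,200:360,::-1],None,fx=5,fy=5,interpolation=cv2.INTER_CUBIC))
pickle.dump(c,open('t4.pkl','wb'))
E
```

```text
t 4.85 p [ 622.8 -135.7   59. ] hd 108.41 shift [85.9 -0.2  2. ] turn -0.09 tilt [-2.e-04  3.e-04 -1.e+00] F [ 0.7 -0.2 -1.7] w 13.519661260651613
```

View pics/c4.png

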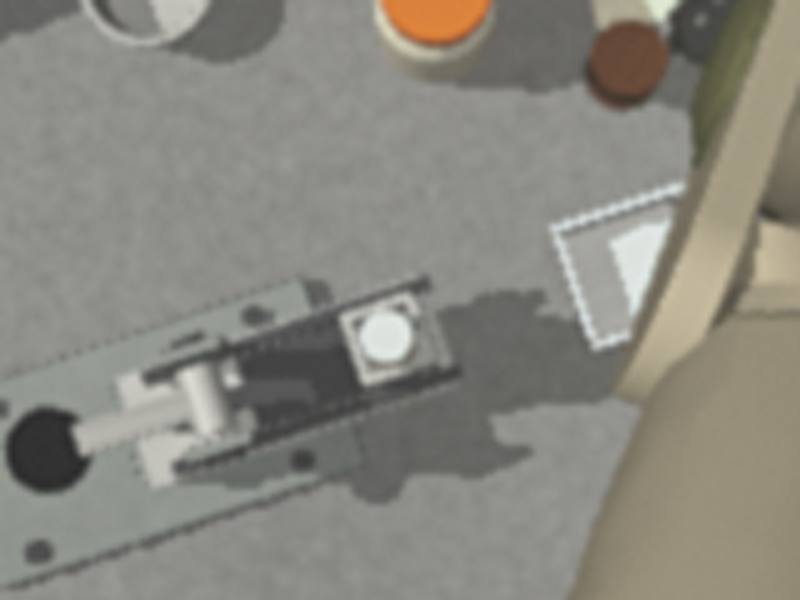

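The tray's front rim corners are visible at crop (552,230) and (597,348), approaching squarely along the dispenser axis.

```bash
python3 - <<'E'
from h import *
c=pickle.load(open('t4.pkl','rb'))
t=ray(c,(np.array([(552,229),(597,349)])+.5)/5-.5+[200,140],.037)[:,:2]
a=np.radians(108.5);u=np.array([np.cos(a),np.sin(a)]);v=np.array([-u[1],u[0]])
o=np.array([.5623,.0449]);tc=np.array([.6228,-.1357])
m=t.mean(0);print(t,np.linalg.norm(t[0]-t[1]),'end in disp',(m-o)@u,(m-o)@v,'tcp',(tc-o)@u,(tc-o)@v,'end-tcp',(m-tc)@u)
w=t[0]-t[1];print(np.degrees(np.arctan2(w[1],w[0]))+90)
P=cloud(c)
E
```

```text
[[ 0.61983692 -0.03320779]
 [ 0.56149496 -0.05472209]] 0.0621823878616871 end in disp -0.09327336945932395 0.0012971699752997784 tcp -0.19046418384274766 -6.83601932154133e-05 end-tcp 0.09719081438342371
110.24205649695693
```

Emit:
{"fn": "move_arm", "kwargs": {
  "motion": [
    [[4,0,2,0,0,0,8],[14,0.5,3,0,0,0,8],[28,1,3,0,0,0,8],[43,1,3,0,0,0,8],[58,1,3,0,0,0,8],[72,1,3,0,0,0,8],[82,1,3,0,0,0,8],[86,1,3,0,0,0,8],[86,1,3,0,0,0,8],[86,1,5,0,0,0,8],[86,1,6.5,0,0,0,8],[86,1,6.5,0,0,0,8]]
  ]
}}

```text
time: 6.1
position: [0.5967, -0.054, 0.0523]
tcp_rot: [[-0.316, 0.949, 0.0], [0.949, 0.316, -0.0], [-0.0, 0.0, -1.0]]
ft_force: [-0.3, -0.3, -1.5]
gripper_width: 0.152
gripper_force: 24.9
```

Emit:
{"fn": "move_arm", "kwargs": {
  "motion": [
    [[0,0,0,0,0,0,8],[0,0,0.5,0,0,0,8],[0,0,0.5,0,0,0,36],[0,0,0.5,0,0,0,36],[0,0,0.5,0,0,0,36],[0,0,-20,0,0,0,36],[0,0,-55,0,0,0,36],[0,0,-100,0,0,0,36],[0,0,-150,0,0,0,36],[0,0,-150,0,0,0,36]]
  ]
}}

```text
time: 7.1
position: [0.5988, -0.0539, 0.2092]
tcp_rot: [[-0.316, 0.949, 0.012], [0.949, 0.317, -0.003], [-0.007, 0.01, -1.0]]
ft_force: [0.7, 0.0, -0.2]
gripper_width: 0.405
gripper_force: 0.0
```

```bash
python3 go.py 512.6 191.4 220 108.5
```

```text
t 7.1 p [598.8 -53.9 209.2] hd 108.45 shift [259.9  -4.2 -10.8] turn -0.05 tilt [-0.0067  0.0101 -0.9999] F [ 0.7  0.  -0.2] w 35.71631884541091
```

Emit:
{"fn": "move_arm", "kwargs": {
  "motion": [
    [[20,0,0,0,0,0,0],[60,0,0,0,0,0,0],[105,0,0,0,0,0,0],[150,-1,0,0,0,0,0],[195,-2,0,0,0,0,0],[235,-2,0,0,0,0,0],[259,-2,10,0,0,0,0],[259,-2,30,0,0,0,0],[259,-2,37,0,0,0,0],[259,-2,37,0,0,0,0],[259,-2,37,0,0,0,0]]
  ]
}}

```text
time: 8.2
position: [0.5128, 0.1915, 0.1653]
tcp_rot: [[-0.316, 0.949, -0.0], [0.949, 0.316, 0.0], [0.0, -0.0, -1.0]]
ft_force: [1.7, -0.0, 0.4]
gripper_width: 0.002
gripper_force: 0.0
```

```bash
python3 go.py 512.6 191.4 165 108.5;  python3 - <<'E'
from h import *
from bench import ctrl
for n,(x,y,w,h) in dict(scene=(230,160,120,90),top=(200,140,160,120)).items():
    c=ctrl.camera(n);pickle.dump(c,open(n+'5.pkl','wb'));i=c['img'][y:y+h,x:x+w,::-1]
    cv2.imwrite(f'pics/c5{n}.png',cv2.resize(i,None,fx=5,fy=5,interpolation=cv2.INTER_CUBIC))
E
```

```text
t 8.2 p [512.8 191.5 165.3] hd 108.41 shift [-0.  -0.2  0.3] turn -0.09 tilt [ 1.e-04 -2.e-04 -1.e+00] F [ 1.7 -0.   0.4] w 0.1991008462488678
```

View pics/c5top.png

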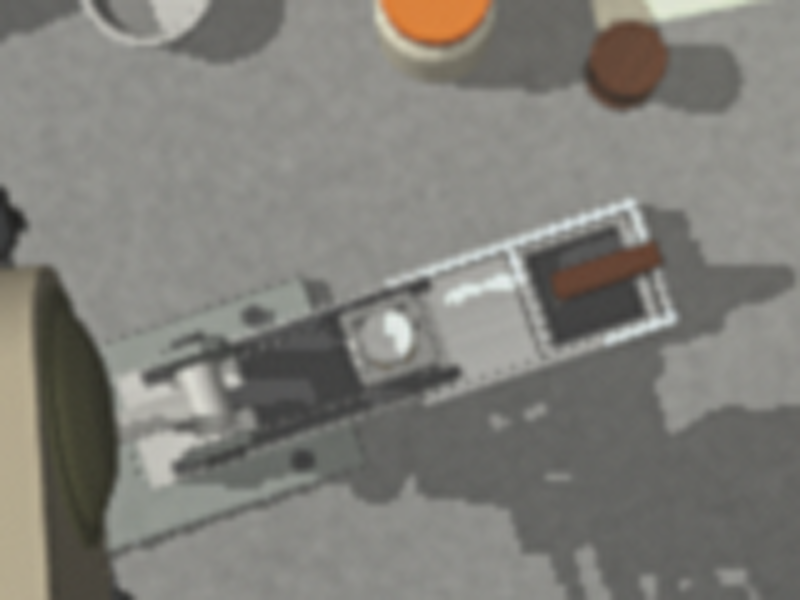

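View pics/c5scene.png

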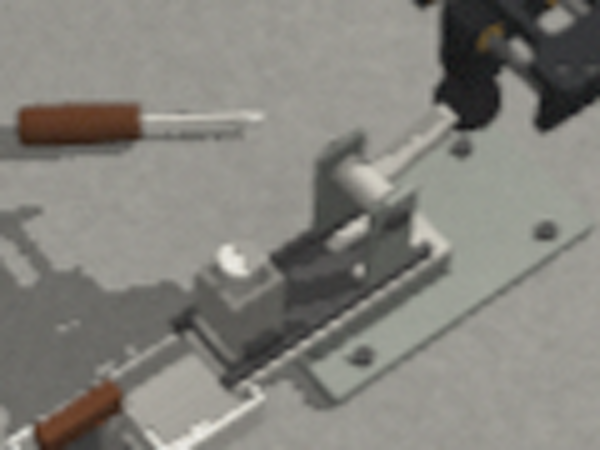

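The caddy stands squarely under the deck. Its far rim corners are at top-crop (632,203) and (674,318), with the divider at (512,250)–(549,353). The closed fingers are above the paddle. I'll check the pocket numerically.

```bash
python3 - <<'E'
from h import *
c=pickle.load(open('top5.pkl','rb'))
t=ray(c,(np.array([(633,202),(675,319),(514,249),(548,353)])+.5)/5-.5+[200,140],.03)[:,:2]
a=np.radians(108.5);u=np.array([np.cos(a),np.sin(a)]);v=np.array([-u[1],u[0]]);o=np.array([.5623,.0449])
d=t-o;print((d@u).round(4),(d@v).round(4),'pocket x from end',(d[:2]@u).mean()+.0965,'from divider',(d[2:]@u).mean()+.0315,'want -.040; y',(d[:2]@v).mean())
w=t[0]-t[1];print(np.degrees(np.arctan2(w[1],w[0]))+90)
E
```

```text
[-0.1346 -0.1354 -0.0723 -0.0717] [-0.0303  0.0304 -0.027   0.0265] pocket x from end -0.038514121021343856 from divider -0.04047660925897528 want -.040; y 7.783158299376133e-05
109.31821429038465
```

Emit:
{"fn": "move_arm", "kwargs": {
  "motion": [
    [[0,0,15,0,0,0,0],[0,0,25,0,0,0,0],[0,0,35,0,0,0,0],[0,0,45,0,0,0,0],[0,0,54,0,0,0,0],[0,0,60,0,0,0,0],[0,0,63,0,0,0,0],[0,0,64,0,0,0,0],[0,0,64,0,0,0,0]]
  ]
}}

```text
time: 9.2
position: [0.5136, 0.1912, 0.1038]
tcp_rot: [[-0.316, 0.949, 0.003], [0.949, 0.316, -0.001], [-0.002, 0.003, -1.0]]
ft_force: [-8.3, -4.3, 23.6]
gripper_width: 0.002
gripper_force: 11.3
```

Emit:
{"fn": "move_arm", "kwargs": {
  "motion": [
    [[0,0,0,0,0,0,0],[0,0,0,0,0,0,0]]
  ]
}}

```text
time: 9.4
position: [0.5136, 0.1912, 0.1038]
tcp_rot: [[-0.316, 0.949, 0.003], [0.949, 0.316, -0.001], [-0.002, 0.003, -1.0]]
ft_force: [-6.7, -4.3, 23.4]
gripper_width: 0.006
gripper_force: 11.3
```

```bash
python3 - <<'E'
from h import *
from bench import ctrl
print(ctrl.read_state()['position'],ctrl.read_state()['ft_force'])
b=pickle.load(open('top5.pkl','rb'));c=ctrl.camera('top');s=ctrl.camera('scene')
A=cv2.resize(c['img'][170:240,235:345,::-1],None,fx=5,fy=5,interpolation=cv2.INTER_CUBIC)
B=cv2.resize(s['img'][170:260,230:340,::-1],None,fx=5,fy=5,interpolation=cv2.INTER_CUBIC)[:, :]
cv2.imwrite('pics/c6.png',cv2.resize(np.vstack([A,B]),None,fx=.74,fy=.74))
E
```

```text
[0.5136108  0.19120047 0.10384594] [-6.65641608 -4.31802038 23.38271669]
```

View pics/c6.png

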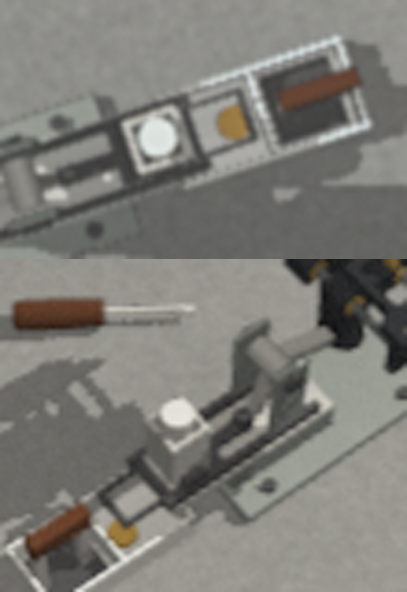

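Blank 1 lies in the pocket, with brass at about (232,123) in the upper panel. At 23 N the lever is on its stop. Release it now.

Emit:
{"fn": "move_arm", "kwargs": {
  "motion": [
    [[0,0,-10,0,0,0,0],[0,0,-22,0,0,0,0],[0,0,-34,0,0,0,0],[0,0,-46,0,0,0,0],[0,0,-58,0,0,0,0],[0,0,-64,0,0,0,0],[0,0,-64,0,0,0,0],[0,0,-64,0,0,0,0],[0,0,-64,0,0,0,0]]
  ]
}}

```text
time: 10.4
position: [0.5124, 0.1916, 0.1646]
tcp_rot: [[-0.316, 0.949, -0.001], [0.949, 0.316, -0.0], [0.0, -0.001, -1.0]]
ft_force: [0.8, -0.1, 0.2]
gripper_width: 0.008
gripper_force: 0.0
```

```bash
cat > chk.py <<'E'
from h import *
from bench import ctrl
s=ctrl.read_state();print(s['time'],s['position'].round(4),s['ft_force'].round(1))
c=ctrl.camera('top');P=cloud(c);q=ctrl.camera('scene');Q=cloud(q)
for a,ce,l in blobs((P[...,2]>.095)&(P[...,2]<.135),(262,190,295,222))[:1]:
    z=P[l][:,2];print('weight top z', np.median(P[205:209,275:279,2]).round(4))
o=np.array([.5623,.0449]);a=np.radians(108.5);u=np.array([np.cos(a),np.sin(a)]);v=np.array([-u[1],u[0]])
for n,i,X in(('top',c,P),('scene',q,Q)):
    h=cv2.cvtColor(i['img'],cv2.COLOR_RGB2HSV);x=(X[...,:2]-o)@u;y=(X[...,:2]-o)@v
    m=(h[...,0]>12)&(h[...,0]<28)&(h[...,1]>110)&(abs(y)<.04)&(x>-.09)&(x<.02)&(X[...,2]<.06)
    if m.any(): print(n,'brass px',m.sum(),'x',np.percentile(x[m],[2,98]).round(3),'y',np.percentile(y[m],[2,98]).round(3),'z',np.percentile(X[m][:,2],[2,50,98]).round(3))
E
python3 chk.py
```

```text
10.4 [0.5124 0.1916 0.1646] [ 0.8 -0.1  0.2]
weight top z 0.121
top brass px 50 x [-0.06  -0.044] y [-0.009  0.008] z [0.007 0.011 0.014]
scene brass px 42 x [-0.061 -0.044] y [-0.012  0.007] z [0.005 0.01  0.013]
```

Weight dropped by one blank (128→121 mm), and blank 1 is flat in the pocket. Stroke 2.

Emit:
{"fn": "move_arm", "kwargs": {
  "motion": [
    [[0,0,15,0,0,0,0],[0,0,25,0,0,0,0],[0,0,35,0,0,0,0],[0,0,45,0,0,0,0],[0,0,54,0,0,0,0],[0,0,60,0,0,0,0],[0,0,63,0,0,0,0],[0,0,64,0,0,0,0],[0,0,64,0,0,0,0],[0,0,64,0,0,0,0]]
  ]
}}

```text
time: 11.5
position: [0.5134, 0.1913, 0.1037]
tcp_rot: [[-0.317, 0.949, 0.003], [0.949, 0.317, -0.001], [-0.002, 0.002, -1.0]]
ft_force: [-8.2, -4.7, 24.9]
gripper_width: 0.008
gripper_force: 12.1
```

Emit:
{"fn": "move_arm", "kwargs": {
  "motion": [
    [[0,0,-10,0,0,0,0],[0,0,-22,0,0,0,0],[0,0,-34,0,0,0,0],[0,0,-46,0,0,0,0],[0,0,-58,0,0,0,0],[0,0,-64,0,0,0,0],[0,0,-64,0,0,0,0],[0,0,-64,0,0,0,0],[0,0,-64,0,0,0,0]]
  ]
}}

```text
time: 12.4
position: [0.5124, 0.1916, 0.1646]
tcp_rot: [[-0.316, 0.949, -0.001], [0.949, 0.316, -0.0], [0.0, -0.001, -1.0]]
ft_force: [-0.5, -0.2, -0.8]
gripper_width: 0.004
gripper_force: 0.0
```

```bash
python3 chk.py
```

```text
12.4 [0.5124 0.1916 0.1646] [-0.5 -0.2 -0.8]
weight top z 0.1151
top brass px 66 x [-0.06  -0.035] y [-0.01   0.008] z [0.008 0.012 0.03 ]
scene brass px 65 x [-0.061 -0.035] y [-0.011  0.007] z [0.006 0.011 0.027]
```

Stroke 3.

Emit:
{"fn": "move_arm", "kwargs": {
  "motion": [
    [[0,0,15,0,0,0,0],[0,0,25,0,0,0,0],[0,0,35,0,0,0,0],[0,0,45,0,0,0,0],[0,0,54,0,0,0,0],[0,0,60,0,0,0,0],[0,0,63,0,0,0,0],[0,0,64,0,0,0,0],[0,0,64,0,0,0,0],[0,0,64,0,0,0,0]]
  ]
}}

```text
time: 13.5
position: [0.5134, 0.1913, 0.1037]
tcp_rot: [[-0.317, 0.949, 0.003], [0.949, 0.317, -0.001], [-0.002, 0.002, -1.0]]
ft_force: [-8.5, -3.4, 25.3]
gripper_width: 0.007
gripper_force: 12.1
```

Emit:
{"fn": "move_arm", "kwargs": {
  "motion": [
    [[0,0,-10,0,0,0,0],[0,0,-22,0,0,0,0],[0,0,-34,0,0,0,0],[0,0,-46,0,0,0,0],[0,0,-58,0,0,0,0],[0,0,-64,0,0,0,0],[0,0,-64,0,0,0,0],[0,0,-64,0,0,0,0],[0,0,-64,0,0,0,0]]
  ]
}}

```text
time: 14.4
position: [0.5124, 0.1916, 0.1646]
tcp_rot: [[-0.316, 0.949, -0.001], [0.949, 0.316, -0.0], [0.0, -0.001, -1.0]]
ft_force: [0.1, 0.3, -0.4]
gripper_width: 0.004
gripper_force: 0.0
```

```bash
python3 chk.py
```

```text
14.4 [0.5124 0.1916 0.1646] [ 0.1  0.3 -0.4]
weight top z 0.1074
top brass px 98 x [-0.06  -0.028] y [-0.009  0.008] z [0.008 0.033 0.038]
scene brass px 99 x [-0.061 -0.026] y [-0.011  0.009] z [0.004 0.015 0.037]
```

Brass readings at 38 mm are unexpected, so I'll look.

```bash
python3 - <<'E'
from h import *
from bench import ctrl
c=ctrl.camera('top');s=ctrl.camera('scene');pickle.dump((c,s),open('7.pkl','wb'))
A=cv2.resize(c['img'][185:235,265:340,::-1],(450,300),interpolation=cv2.INTER_CUBIC)
B=cv2.resize(s['img'][205:255,245:320,::-1],(450,300),interpolation=cv2.INTER_CUBIC)
cv2.imwrite('pics/c7.png',np.vstack([A,B]))
o=np.array([.5623,.0449]);a=np.radians(108.5);u=np.array([np.cos(a),np.sin(a)]);v=np.array([-u[1],u[0]])
X=cloud(c);x=(X[...,:2]-o)@u;y=(X[...,:2]-o)@v
h=cv2.cvtColor(c['img'],cv2.COLOR_RGB2HSV);m=(h[...,0]>12)&(h[...,0]<28)&(h[...,1]>110)&(abs(y)<.04)&(x>-.09)&(x<.02)&(X[...,2]<.06)
r,k=np.where(m)
Z=np.where(m,X[...,2]*1000,0).round().astype(int)[r.min()-1:r.max()+2,k.min()-2:k.max()+3];print(r.min()-1,k.min()-2);print(Z)
E
```

```text
198 286
[[ 0  0  0  0  0  0  0  0  0  0  0  0  0  0  0  0  0  0]
 [ 0  0  0  0  0  0  0  0  0  0  0 11 13 11  0  0  0  0]
 [ 0  0  0  0  0  0  0  0  0 10 11 13 10 11 15  0  0  0]
 [ 0  0  0  0 35 33 34 34 36  9 10 10 13 13 13 13  0  0]
 [ 0  0 33 36 34 36 33 36 37 35 13 15 15  8 10 11  0  0]
 [ 0  0 32 38 35 37 33 35 36 35  9 10  8 12 13 13  0  0]
 [ 0  0 33 36 33 36 33 35 37 32 11 13  8 12 13 10  0  0]
 [ 0  0  0 34 38 35 34 34 40 34 11 10 13 10 10 11  0  0]
 [ 0  0  0 33 30 36 36 37 35 34 11 13 10 12 12  0  0  0]
 [ 0  0  0 33 35 39 34 35 36  0  0  0  0  0  0  0  0  0]
 [ 0  0  0  0 33 34 31 36  0  0  0  0  0  0  0  0  0  0]
 [ 0  0  0  0  0  0  0  0  0  0  0  0  0  0  0  0  0  0]]
```

View pics/c7.png

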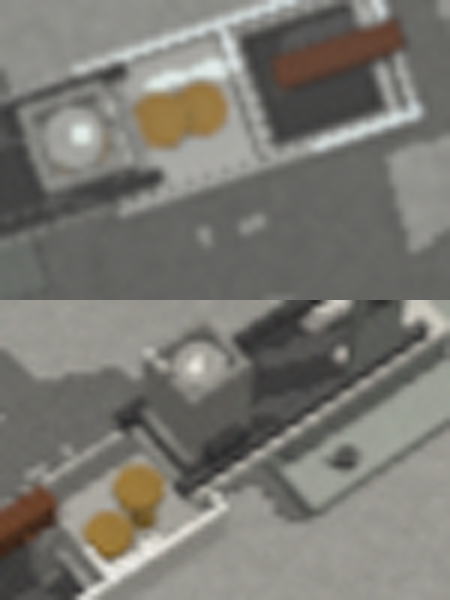

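Blank 1 lies flat, but blank 2 stands on edge with blank 3 flat on top of it (top at about 35 mm, near (165,118) in the upper panel). That tower could foul the fourth drop. I'll re-grip the handle in the same pose and jolt it gently so the tower topples inside the pocket.

Emit:
{"fn": "move_arm", "kwargs": {
  "motion": [
    [[0,0,-20,0,0,0,36],[-20,0,-50,0,0,0,36],[-60,0,-55,0,0,0,36],[-105,0,-55,0,0,0,36],[-150,1,-55,0,0,0,36],[-195,2,-55,0,0,0,36],[-235,2,-55,0,0,0,36],[-259,2,-45,0,0,0,36],[-259,2,-10,0,0,0,36],[-259,2,30,0,0,0,36],[-259,2,60,0,0,0,36],[-259,2,60,0,0,0,36]]
  ]
}}

```text
time: 15.8
position: [0.5945, -0.053, 0.1013]
tcp_rot: [[-0.316, 0.949, -0.007], [0.949, 0.316, 0.002], [0.004, -0.006, -1.0]]
ft_force: [-0.6, -0.3, -0.3]
gripper_width: 0.41
gripper_force: 0.0
```

```bash
python3 go.py 596.7 -54 52 108.5; python3 chk.py
```

```text
t 15.8 p [594.5 -53.  101.3] hd 108.42 shift [-1.7  1.8 49.3] turn -0.08 tilt [ 0.0044 -0.0064 -1.    ] F [-0.6 -0.3 -0.3] w 36.16122133571824
15.8 [ 0.5945 -0.053   0.1013] [-0.6 -0.3 -0.3]
weight top z 0.1068
top brass px 2 x [-0.029 -0.028] y [-0.009 -0.006] z [0.032 0.033 0.034]
```

Emit:
{"fn": "move_arm", "kwargs": {
  "motion": [
    [[0,0,0,0,0,0,36],[0,0,20,0,0,0,36],[0,0,40,0,0,0,36],[0,0,52,0,0,0,36],[0,0,52,0,0,0,36],[0,0,52,0,0,0,8],[0,0,52,0,0,0,8],[0,0,52,0,0,0,8],[0,0,52,0,0,0,8],[0,0,52,0,0,0,8]]
  ]
}}

```text
time: 16.9
position: [0.5967, -0.0536, 0.054]
tcp_rot: [[-0.316, 0.949, 0.001], [0.949, 0.316, -0.0], [-0.001, 0.0, -1.0]]
ft_force: [-3.7, -1.3, 6.4]
gripper_width: 0.153
gripper_force: 24.9
```

```bash
sed -i 's/&(x>-.09)/\&(x>-.075)/' chk.py; python3 go.py 596.7 -54 52 108.5; python3 chk.py
```

```text
t 16.9 p [596.7 -53.6  54. ] hd 108.44 shift [-0.4 -0.1  2. ] turn -0.06 tilt [-6.e-04  4.e-04 -1.e+00] F [-3.7 -1.3  6.4] w 13.482283162593866
16.9 [ 0.5967 -0.0536  0.054 ] [-3.7 -1.3  6.4]
weight top z 0.1077
top brass px 6 x [-0.032 -0.027] y [-0.011 -0.004] z [0.032 0.035 0.037]
scene brass px 35 x [-0.056 -0.025] y [-0.009  0.01 ] z [0.007 0.034 0.038]
```

Emit:
{"fn": "move_arm", "kwargs": {
  "motion": [
    [[0,0,-2,0,0,0,8],[0,6,-2,0,0,0,8],[0,-6,-2,0,0,0,8],[-8,0,-2,0,0,0,8],[0,0,-2,0,0,0,8],[-8,0,-2,0,0,0,8],[0,0,-2,0,0,0,8],[0,0,-2,0,0,0,8]]
  ]
}}

```text
time: 17.8
position: [0.5963, -0.0525, 0.0551]
tcp_rot: [[-0.317, 0.949, -0.001], [0.949, 0.317, 0.0], [0.001, -0.0, -1.0]]
ft_force: [-0.9, -0.7, -2.5]
gripper_width: 0.158
gripper_force: 24.9
```

```bash
python3 chk.py
```

```text
17.8 [ 0.5963 -0.0525  0.0551] [-0.9 -0.7 -2.5]
weight top z 0.1072
top brass px 4 x [-0.03  -0.027] y [-0.014 -0.01 ] z [0.009 0.012 0.014]
scene brass px 9 x [-0.055 -0.02 ] y [-0.004  0.009] z [0.008 0.011 0.013]
```

Emit:
{"fn": "move_arm", "kwargs": {
  "motion": [
    [[0,0,1.5,0,0,0,8],[0,0,2.5,0,0,0,8],[0,0,2.5,0,0,0,8],[0,0,2.5,0,0,0,36],[0,0,2.5,0,0,0,36],[0,0,2.5,0,0,0,36],[0,0,-20,0,0,0,36],[0,0,-55,0,0,0,36],[0,0,-100,0,0,0,36],[0,0,-147,0,0,0,36],[0,0,-147,0,0,0,36],[0,0,-147,0,0,0,36]]
  ]
}}

```text
time: 19.1
position: [0.5966, -0.0535, 0.2026]
tcp_rot: [[-0.316, 0.949, 0.001], [0.949, 0.316, -0.0], [-0.001, 0.001, -1.0]]
ft_force: [-0.3, 0.3, -0.8]
gripper_width: 0.404
gripper_force: 0.0
```

```bash
python3 go.py 512.5 191.5 165 108.42
```

```text
t 19.1 p [596.6 -53.5 202.6] hd 108.44 shift [259.   -2.3  37.6] turn 0.02 tilt [-8.0e-04  1.1e-03 -1.0e+00] F [-0.3  0.3 -0.8] w 35.58868454672991
```

Emit:
{"fn": "move_arm", "kwargs": {
  "motion": [
    [[20,0,0,0,0,0,0],[60,0,0,0,0,0,0],[105,0,0,0,0,0,0],[150,-1,0,0,0,0,0],[195,-2,0,0,0,0,0],[235,-2,0,0,0,0,0],[259,-2,10,0,0,0,0],[259,-2,30,0,0,0,0],[259,-2,37,0,0,0,0],[259,-2,37,0,0,0,0],[259,-2,37,0,0,0,0]]
  ]
}}

```text
time: 20.2
position: [0.5128, 0.1915, 0.1654]
tcp_rot: [[-0.316, 0.949, -0.0], [0.949, 0.316, 0.0], [0.0, -0.0, -1.0]]
ft_force: [0.1, -1.3, 0.3]
gripper_width: 0.004
gripper_force: 0.0
```

```bash
python3 chk.py; cat > cad.py <<'E'
from h import *
from bench import ctrl
"outer rim of the caddy (bright/raised, z .02-.034), top view: far end and sides in dispenser axes"
c=ctrl.camera('top');X=cloud(c);o=np.array([.5623,.0449]);a=np.radians(108.5);u=np.array([np.cos(a),np.sin(a)]);v=np.array([-u[1],u[0]])
x=(X[...,:2]-o)@u;y=(X[...,:2]-o)@v
m=(X[...,2]>.022)&(X[...,2]<.036)&(x<-.03)&(x>-.16)&(abs(y)<.045)
print('rim x',np.percentile(x[m],[1,50]).round(4),'y',np.percentile(y[m],[2,98]).round(4),m.sum())
E
python3 cad.py
```

```text
20.2 [0.5128 0.1915 0.1654] [ 0.1 -1.3  0.3]
weight top z 0.1068
top brass px 134 x [-0.062 -0.028] y [-0.012  0.022] z [0.008 0.012 0.019]
scene brass px 123 x [-0.061 -0.022] y [-0.015  0.022] z [0.004 0.011 0.019]
rim x [-0.1349 -0.0811] y [-0.0327  0.0305] 227
```

All three blanks now lie low in the pocket, and the caddy is still in place (end at -0.135, laterally centred). Stroke 4.

Emit:
{"fn": "move_arm", "kwargs": {
  "motion": [
    [[0,0,15,0,0,0,0],[0,0,25,0,0,0,0],[0,0,35,0,0,0,0],[0,0,45,0,0,0,0],[0,0,54,0,0,0,0],[0,0,60,0,0,0,0],[0,0,63,0,0,0,0],[0,0,64,0,0,0,0],[0,0,64,0,0,0,0],[0,0,64,0,0,0,0]]
  ]
}}

```text
time: 21.35
position: [0.5136, 0.1912, 0.1038]
tcp_rot: [[-0.316, 0.949, 0.003], [0.949, 0.316, -0.001], [-0.002, 0.003, -1.0]]
ft_force: [-7.2, -4.5, 24.6]
gripper_width: 0.009
gripper_force: 11.7
```

Emit:
{"fn": "move_arm", "kwargs": {
  "motion": [
    [[0,0,-10,0,0,0,0],[0,0,-22,0,0,0,0],[0,0,-34,0,0,0,0],[0,0,-46,0,0,0,0],[0,0,-58,0,0,0,0],[0,0,-64,0,0,0,0],[0,0,-64,0,0,0,0],[0,0,-64,0,0,0,0],[0,0,-64,0,0,0,0]]
  ]
}}

```text
time: 22.25
position: [0.5124, 0.1916, 0.1646]
tcp_rot: [[-0.316, 0.949, -0.001], [0.949, 0.316, -0.0], [0.0, -0.001, -1.0]]
ft_force: [0.3, -0.8, -0.0]
gripper_width: 0.006
gripper_force: 0.0
```

```bash
python3 chk.py;python3 cad.py
```

```text
22.25 [0.5124 0.1916 0.1646] [ 0.3 -0.8 -0. ]
weight top z 0.0996
top brass px 184 x [-0.061 -0.028] y [-0.024  0.022] z [0.009 0.014 0.023]
scene brass px 138 x [-0.06  -0.023] y [-0.02   0.022] z [0.007 0.013 0.023]
rim x [-0.1348 -0.0774] y [-0.0328  0.0305] 235
```

The weight is at 100 mm, 28 mm lower than at the start, so four blanks are out and all lie low in the pocket. Back to the handle.

Emit:
{"fn": "move_arm", "kwargs": {
  "motion": [
    [[0,0,-20,0,0,0,36],[-20,0,-50,0,0,0,36],[-60,0,-55,0,0,0,36],[-105,0,-55,0,0,0,36],[-150,1,-55,0,0,0,36],[-195,2,-55,0,0,0,36],[-235,2,-55,0,0,0,36],[-259,2,-45,0,0,0,36],[-259,2,-10,0,0,0,36],[-259,2,30,0,0,0,36],[-259,2,60,0,0,0,36],[-259,2,60,0,0,0,36]]
  ]
}}

```text
time: 23.6
position: [0.5944, -0.0529, 0.1013]
tcp_rot: [[-0.316, 0.949, -0.008], [0.949, 0.316, 0.002], [0.005, -0.007, -1.0]]
ft_force: [0.1, 0.0, -0.7]
gripper_width: 0.407
gripper_force: 0.0
```

Emit:
{"fn": "move_arm", "kwargs": {
  "motion": [
    [[0,0,0,0,0,0,36],[0,0,20,0,0,0,36],[0,0,40,0,0,0,36],[0,0,52,0,0,0,36],[0,0,52,0,0,0,36],[0,0,52,0,0,0,36],[0,0,52,0,0,0,8],[0,0,52,0,0,0,8],[0,0,52,0,0,0,8],[0,0,52,0,0,0,8],[0,0,52,0,0,0,8]]
  ],
  "force": 30
}}

```text
time: 24.7
position: [0.5965, -0.0535, 0.0537]
tcp_rot: [[-0.316, 0.949, 0.0], [0.949, 0.316, -0.0], [-0.0, -0.0, -1.0]]
ft_force: [-3.2, -0.2, 4.6]
gripper_width: 0.157
gripper_force: 30.0
```

Emit:
{"fn": "move_arm", "kwargs": {
  "motion": [
    [[0,0,-2,0,0,0,8],[-2,0,-4,0,0,0,8],[-8,0,-4,0,0,0,8],[-18,0,-4,0,0,0,8],[-32,0,-4,0,0,0,8],[-48,0,-4,0,0,0,8],[-64,0,-4,0,0,0,8],[-77,0,-4,0,0,0,8],[-86,0,-5,0,0,0,8],[-90,0,-8,0,0,0,8],[-90,0,-12,0,0,0,8],[-90,0,-12,0,0,0,8]]
  ]
}}

```text
time: 25.9
position: [0.6253, -0.1385, 0.066]
tcp_rot: [[-0.317, 0.949, 0.001], [0.949, 0.317, -0.0], [-0.001, 0.001, -1.0]]
ft_force: [-0.2, -0.4, -2.8]
gripper_width: 0.155
gripper_force: 30.0
```

```bash
python3 go.py 624.6 -281 100 108.5
```

```text
t 25.9 p [ 625.3 -138.5   66. ] hd 108.46 shift [-135.   -45.7  -34. ] turn -0.04 tilt [-6.e-04  9.e-04 -1.e+00] F [-0.2 -0.4 -2.8] w 13.648049712840818
```

```bash
python3 go.py 635.3 -313 100 108.5
```

```text
t 25.9 p [ 625.3 -138.5   66. ] hd 108.46 shift [-168.7  -45.7  -34. ] turn -0.04 tilt [-6.e-04  9.e-04 -1.e+00] F [-0.2 -0.4 -2.8] w 13.648049712840818
```

Emit:
{"fn": "move_arm", "kwargs": {
  "motion": [
    [[-1,0,-6,0,0,0,8],[-7,-2,-16,0,0,0,8],[-20,-5,-26,0,0,0,8],[-39,-10.5,-32,0,0,0,8],[-62,-17,-34,0,0,0,8],[-87,-23.5,-34,0,0,0,8],[-112,-30.5,-34,0,0,0,8],[-135,-36.5,-34,0,0,0,8],[-153,-41.5,-34,0,0,0,8],[-164,-44.5,-34,0,0,0,8],[-168.5,-45.5,-34,0,0,0,8],[-168.5,-45.5,-34,0,0,0,8]]
  ]
}}

```text
time: 27.1
position: [0.635, -0.3136, 0.0992]
tcp_rot: [[-0.316, 0.949, 0.0], [0.949, 0.316, 0.0], [0.0, 0.0, -1.0]]
ft_force: [-0.7, 0.3, -3.9]
gripper_width: 0.157
gripper_force: 30.0
```

Emit:
{"fn": "move_arm", "kwargs": {
  "motion": [
    [[0,0,4,0,0,0,8],[0,0,12,0,0,0,8],[0,0,22,0,0,0,8],[0,0,30,0,0,0,8],[0,0,35,0,0,0,8],[0,0,37,0,0,0,8],[0,0,37,0,0,0,8],[0,0,37,0,0,0,8]]
  ]
}}

```text
time: 27.9
position: [0.6353, -0.3132, 0.0626]
tcp_rot: [[-0.316, 0.949, 0.001], [0.949, 0.316, -0.0], [-0.001, 0.0, -1.0]]
ft_force: [-0.4, -0.0, -4.0]
gripper_width: 0.157
gripper_force: 30.0
```

```bash
python3 go.py 635.3 -313 57.8 108.5;  python3 - <<'E'
from h import *
from bench import ctrl
c=ctrl.camera('top');X=cloud(c);mid=np.array([.6246,-.2810]);a=np.radians(108.5);u=np.array([np.cos(a),np.sin(a)]);v=np.array([-u[1],u[0]])
x=(X[...,:2]-mid)@u;y=(X[...,:2]-mid)@v;m=(X[...,2]>.026)&(X[...,2]<.047)&(abs(x)<.09)&(abs(y)<.05)
print(m.sum(),np.percentile(x[m],[1,99]).round(4),np.percentile(y[m],[1,99]).round(4),np.percentile(X[m][:,2],[10,50,90]))
E
```

```text
t 27.9 p [ 635.3 -313.2   62.6] hd 108.44 shift [0.2 0.1 4.8] turn -0.06 tilt [-5.e-04  4.e-04 -1.e+00] F [-0.4 -0.  -4. ] w 13.857130033930858
321 [-0.0323  0.0659] [-0.0313  0.0321] [0.02762971 0.03681593 0.04018836]
```

Emit:
{"fn": "move_arm", "kwargs": {
  "motion": [
    [[0,0,2,0,0,0,8],[0,0,3.5,0,0,0,8],[0,0,4.5,0,0,0,8],[0,0,4.5,0,0,0,8],[0,0,4.5,0,0,0,36],[0,0,4.5,0,0,0,36],[0,0,4.5,0,0,0,36],[0,0,-15,0,0,0,36],[0,0,-45,0,0,0,36],[0,0,-90,0,0,0,36],[0,0,-130,0,0,0,36],[0,0,-130,0,0,0,36]]
  ]
}}

```text
time: 29.15
position: [0.6367, -0.314, 0.1994]
tcp_rot: [[-0.316, 0.949, 0.009], [0.949, 0.316, -0.007], [-0.009, 0.007, -1.0]]
ft_force: [-0.1, -0.5, 0.1]
gripper_width: 0.408
gripper_force: 0.0
```

Emit:
{"fn": "move_arm", "kwargs": {
  "motion": [
    [[-20,-40,-30,0,0,0,36],[-40,-80,-50,0,0,0,36],[-50,-120,-50,0,0,0,36],[-60,-165,-50,0,0,0,36],[-70,-210,-50,0,0,0,36],[-70,-240,-50,0,0,0,36],[-70,-240,-50,0,0,0,36],[-70,-240,-50,0,0,0,36]]
  ]
}}

```text
time: 29.95
position: [0.4295, -0.4554, 0.2421]
tcp_rot: [[-0.315, 0.949, 0.0], [0.949, 0.315, 0.0], [0.0, 0.0, -1.0]]
ft_force: [0.6, 0.3, 0.3]
gripper_width: 0.413
gripper_force: 0.0
```

```bash
python3 - <<'E'
from h import *
from bench import ctrl
s=ctrl.read_state();print(s['time'],s['position'],s['ft_force'])
c=ctrl.camera('top');X=cloud(c);mid=np.array([.6246,-.2810]);a=np.radians(108.5);u=np.array([np.cos(a),np.sin(a)]);v=np.array([-u[1],u[0]])
x=(X[...,:2]-mid)@u;y=(X[...,:2]-mid)@v;m=(X[...,2]>.022)&(X[...,2]<.04)&(abs(x)<.09)&(abs(y)<.05)
print(m.sum(),np.percentile(x[m],[1,99]).round(4),np.percentile(y[m],[1,99]).round(4),np.percentile(X[m][:,2],[10,50,90]))
h=cv2.cvtColor(c['img'],cv2.COLOR_RGB2HSV)
b=pickle.load(open('top.pkl','rb'));d=np.abs(b['img'].astype(int)-c['img']).max(2)>50
A=cv2.resize(c['img'][130:240,340:480,::-1],(480,377),interpolation=cv2.INTER_CUBIC)
B=cv2.resize(c['img'][60:320,60:480,::-1],(480,223*1))
cv2.imwrite('pics/c8.png',np.vstack([A,B]))
E
```

```text
29.95 [ 0.42954951 -0.45537008  0.24210309] [0.55838954 0.29406858 0.31624308]
436 [-0.0635  0.0663] [-0.031   0.0322] [0.02480683 0.03319609 0.03597839]
```

View pics/c8.png

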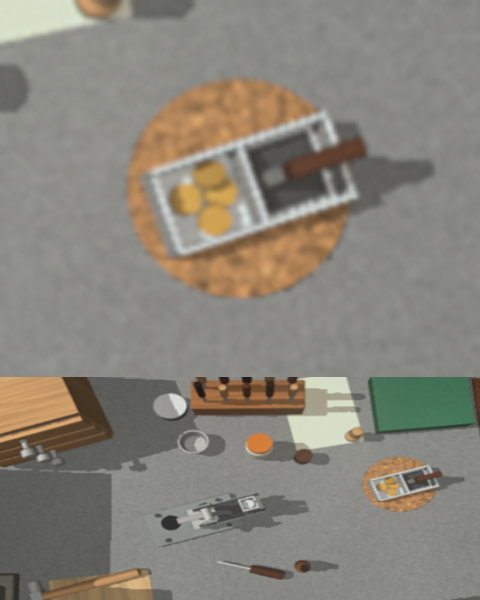

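The picture shows the caddy standing centred on the mat, within about 1.5 mm, with four brass blanks in its pocket near (203,197). The lever is up and the bystanders haven't moved.

```bash
python3 -c "
from bench import ctrl
print(ctrl.sign_off())"
```

```text
the job is handed in; nothing more can be done
None
```

The job is handed in at about 30 s: the caddy stands flat within about 1.5 mm of the mat's centre with four blanks in its pocket, two remain in the magazine (by the weight's 28 mm drop), the bystanders look unmoved, and before stroke 4 I re-gripped the caddy in place and jolted it lightly to topple two stacked blanks.

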